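Spring a load resistor between two terminals

ROBOT

A 7-joint arm with a two-finger parallel gripper is mounted at the origin on the work surface. World frame = base frame: x ahead of the robot, y to its left, z up, the work surface at z = 0. Lengths are in m, angles in rad, forces in N, time in s.
With the tool pointing down it reaches from about 0.4 to 0.875 m from the base axis. Payload 6.5 kg.
Tool frame: the origin (TCP) lies between the finger pads; the fingertips stand 8 mm ahead of it and the grasp point (between the pads) lies 11 mm behind it; z points along the fingers, y is the line along which they close (so a half turn about z gives the same grasp; the last joint's range is limited). The gripper opens to 88 mm and grips with 3 to 60 N. Pads are 18 mm wide; open, the fingers measure 123 mm over their backs; the gripper's body (75 mm by 187 mm) begins 45 mm behind the grasp point.
Start: joints at [-0.066, 0.536, -0.004, 1.538, 0.003, 1.067, -0.071], TCP at [0.65, 0, 0.226] pointing down, gripper open.
Joint ranges: [-2.7, 2.7], [-0.37, 2.16], [-1.27, 1.26], [0.24, 2.4], [-1.31, 4.45], [0.19, 1.91], [-2.76, 2.76]. Speed limits (rad/s): [2.39, 2.39, 3.14, 3.14, 3.14, 3.14, 3.14].

INTERFACE

Orientations are given as [roll, pitch, yaw] about the fixed x, y, z axes, in that order (R = Rz(yaw) Ry(pitch) Rx(roll)).
In Python, from station import observe, get_image, sign_off, look_for, cut_out gives the robot as it stands. The module is installed in compiled form; this text tells all that it offers.
- The arm moves only by the tool send_rows, never from a script. Its argument "rows" is a list of rows, each an object with "fingers": the opening, from 0 (shut) to 1 (fully open); "offset": the shift along the tool's x, y, z normalised to -1 to 1, where 1 is 0.3 m, a list of three; "turn": the turn, a rotation vector about the tool's x, y, z normalised to -1 to 1, where 1 is 180 degrees, a list of three. In form: [{"fingers": fingers, "offset": [tx, ty, tz], "turn": [wx, wy, wz]}, ...]. A call has 1 to 10 rows; each row is the pose to reach, as a shift and turn from the pose commanded when the call began, along the tool's axes at that moment, turning the shorter way round; what a row does not reach only later rows make up. A row lasts 1/12 s, in which the tool goes at most 41.7 mm and 7.16 degrees, less where a joint would pass 70% of its speed; a pose out of reach is approached as far as the arm can. A call with a number of a shift or a turn outside -1 to 1 is refused whole. A call with a gripper value outside its range is refused whole. The fingers move at their own pace and stop on an object; "force" is the grip in N (left out, the last holds). Time passes only in rows, so rows that repeat a pose let the fingers close. It gives the time, the measured TCP pose, the force, the opening and the grip force at its end, in the units of the state.
- observe(): the state, without advancing time (a new reading comes with each control period).
- get_image(name): name is "scene" or "side" or "wrist"; returns a dict with "color" (400x640x3 uint8, red, green, blue), "intrinsics" (3x3 intrinsics, pixels), "R" (3x3) and "t" (3): a world point X has camera coordinates R X + t. Camera axes: x right, y down, z forward; pixel columns grow to the right and rows downward; lengths in m; the calibration is good to about 2 mm. A picture is of the moment at which its call begins. There is no depth.
- sign_off(): hands the job in; it is judged then, once.
Trained networks look in a picture, given as the dict that the camera call returned (one of the last four; its "shot" number tells which), for a name from the list of things; names that differ only in an ending like _2 or _b are one class to them, and where a whole thing is asked for, a point or a joint stands for the part that bears it (a point fixed in the world has none). Each returns a list of dicts, best first, with "conf" (0 to 1); they miss things now and then, are a little off and sometimes report something else, mostly with a low value. They report only what shows in the picture. A call takes as long as a camera call. They do not tell look-alikes from the thing itself.
- look_for(picture, thing): "at" ([x, y, z] in m, in the coordinates of the camera as it stood for that picture, good to about 4 mm: the middle of the surface that is visible of it).
- cut_out(picture, thing): "mask" (400x640 bool, what is visible of it).
The state is a dict: "clock": time; "qpos": joint angles; "joint_velocities": joint speeds; "effort": joint torques, N m; "eef_pos": TCP position; "eef_rot": TCP orientation; "contact_force": force on the tool from outside, world axes, zero at the start; "ft_torque": the same for the moment, N m; "gripper_width": opening from 0.0 (shut) to 1.0 (fully open); "grip_force": force on a finger pad.
Only numpy, scipy, OpenCV 4.12 (cv2) and the standard library are available. Lean on these libraries where they do the work, as an engineer would, in place of code of your own. Each camera call takes 0.05 s, during which the arm holds its last target. There are 200 camera calls.

TASK

Take the gold load resistor with the red band off the rack and fit it between the two terminals of the black holder: compress its sprung steel plunger against the tall red terminal so that it goes in, then let the plunger spring into the recess of the red terminal and the fixed brass pin into the recess of the low white one, both fully home, and let go. Work gently: the terminals and the plunger break if they are forced (25 N, about three times what the spring needs, is too much). Leave the silver spare and everything else on the bench where it is.

Things in the scene. Friction and masses are not known exactly. Their poses are not given: they have to be found in the camera images.
- load: The sprung load resistor: gold finned block 24 x 76 x 24 mm, red band at the plunger end, about 0.18 kg (varies). Origin: centre of the block's underside, z up, +y along its long axis to the sprung plunger. Plunger and pin lie on the axis 12 mm above the underside. Grip the middle of the block, 24 mm across its x. It lies on the rack's rails, underside 30 mm above the table.
- load_tip (a point): End of the sprung plunger (steel, 9 mm round, ball end), 80 mm from the block's middle when free, 132 mm from the pin's end. It can be pushed in 28 mm, to a hard stop. The spring takes about 1.8 N to start plus 0.22 N per mm (damped: 1.4 N more at 20 mm/s): 6.6 N at 22 mm (just short enough to pass between the terminals), 7.9 N at the hard stop. Seated, it is still pushed in 6 mm.
- load_pin (a point): End of the fixed brass pin (9 mm round, ball end, 14 mm long), 52 mm from the block's middle, at y = -52 mm of the resistor.
- holder: The load holder, fixed to the bench: black base 100 x 230 x 12 mm; origin at the centre of its underside, on the table; +y towards the tall red terminal. Two posts carry an aluminium yoke with two terminals, upright inner faces 110 mm apart. The yoke is clamped at a height that varies and is not reported: recess centres 66 to 84 mm above the table. The yoke's bar is 34 mm below them.
- red_foot (a point): Point on the holder's base, 12 mm above the table, straight below the middle of the tall red terminal's inner face (y = +55 mm of the holder). The face is 40 mm wide, the terminal 20 mm thick, its top 60 mm above the recess centre. Recess: square, 16 mm wide and high, 8 mm deep, on the face's centre line.
- white_foot (a point): The same for the low white terminal (y = -55 mm of the holder): the same recess at the same height, facing the red one; its top is 12 mm above the recess centre.
- rack: Grey rack plate 200 x 110 x 8 mm, fixed, with two blue rails along its x, 10 mm wide, at y = +/-32 mm, tops 30 mm above the table; origin under its centre. It holds the load and the spare side by side, about 90 mm apart, in either order, long axes along the rack's y.
- spare: The spare, not to be touched: a silver block of the same size with a blue band and a short fixed pin at both ends. Origin at the centre of its underside.
- probe: Bystander: black probe box 62 x 165 x 28 mm, origin under its centre.
- driver: Bystander: screwdriver lying on the bench.
- bin: Bystander: blue open bin 120 x 160 x 45 mm.
- mug: Bystander: white mug, 80 mm wide, 90 mm high.
- adapter: Bystander: steel plug adapter, 22 mm wide, 30 mm high.
- meter: Bystander: yellow hand meter lying flat, 190 x 90 x 46 mm.
Mind the look-alikes: they are no part of the job. What is shaped like the holder but brown or purple is not meant.

How it is judged:
On the way, in this order (a step that is already met when the one before it is completed fails the run):
1. the load resistor is lifted clear of the rack (height (world z) of load above 0.06 m), for 0.1 s.
2. the plunger is pushed in by 11.5 mm or more with the resistor at the holder (distance between load_tip and load_pin below 0.1205 m and horizontal distance between load and holder below 0.05 m), for 0.2 s.
At the end, for the whole second after the job is handed in: The plunger end is at least 4.5 mm inside the 8 mm recess of the tall red terminal and the pin end at least 4.5 mm inside that of the low white one, the resistor level and square to the holder within 0.08 rad, released and at rest; spare and bystanders within 20 mm of where they were (y of load_tip in the frame of holder between 0.0595 and 0.07 m and y of load_pin in the frame of holder between -0.07 and -0.0595 m and x of load_tip in the frame of holder between -0.008 and 0.008 m and z of load_tip in the frame of holder between 0.055 and 0.095 m and x of load_pin in the frame of holder between -0.008 and 0.008 m and z of load_pin in the frame of holder between 0.055 and 0.095 m and angle between the y axis of load and the y axis of holder, either way round below 0.08 rad and linear speed of load below 0.02 m/s and angular speed of load below 0.2 rad/s and distance of each of spare, probe, driver, bin, mug, adapter, meter from where it was at the start of the episode below 0.02 m); the robot touches nothing.
It fails at once if a force over 25 N on the holder or its terminals, from the resistor or the robot (contact force between anything else and holder above 25 N).
It fails at once if the silver spare is moved more than 20 mm (distance of spare from where it was at the start of the episode above 0.02 m).
It fails at once if another thing on the bench (probe, screwdriver, bin, mug, adapter, meter) is moved more than 20 mm (distance of any of probe, driver, bin, mug, adapter, meter from where it was at the start of the episode above 0.02 m).
It also fails if it takes over 59 s, if anything falls off the work surface, if the arm or the gripper's body presses on something with over 40 N, if the wrist force passes 120 N, or if a joint passes its speed limit or range.

## Working session

There is one attempt and no reset: what is moved stays moved. The work goes in short steps, Python scripts to look and compute and a tool call to move; the robot and the scene stay as the last step left them, time stands still between calls to the robot, and variables do not carry over. Pictures are saved under pics/ and viewed, at most 10 in all, crops included, and the job is handed in when it is done.

Besides the shell and the picture viewer there is one more tool, called after ">>>" as a command line: name --argument value ..., lists and objects as JSON in quotes. send_rows: Moves the arm, as the interface text tells. Scaled input: -1 to 1 covers 0.3 m each way for a shift and 180 degrees each way for a turn. Its arguments: {"type":"object","properties":{"rows":{"type":"array","items":{"type":"object","properties":{"fingers":{"type":"number"},"offset":{"type":"array","items":{"type":"number","minimum":-1,"maximum":1}},"turn":{"type":"array","items":{"type":"number","minimum":-1,"maximum":1}}}}},"force":{"type":"number"}},"required":["rows"]}

```bash
mkdir -p pics; cat > h.py <<'E'
import numpy as np, cv2
from station import *
def w(p,c): return np.asarray(p['R']).T@(np.asarray(c)-np.asarray(p['t']))
def px(p,X):
    c=np.asarray(p['R'])@np.asarray(X)+np.asarray(p['t']); u=np.asarray(p['intrinsics'])@c; return u[:2]/u[2]
def ray(p,uv,z):
    "world point on the ray of pixel uv at height z"
    R=np.asarray(p['R']); C=-R.T@np.asarray(p['t']); d=R.T@np.linalg.solve(np.asarray(p['intrinsics']),[uv[0],uv[1],1]); return C+d*(z-C[2])/d[2]
E
python3 - <<'E'
from h import *
for n in ['scene','side']:
    p=get_image(n); cv2.imwrite(f'pics/{n}0.png',p['color'][:,:,::-1])
    print(n,'cam',np.round(w(p,[0,0,0]),3))
    for t in ['load','load_tip','load_pin','holder','red_foot','white_foot','rack','spare']:
        for d in look_for(p,t)[:3]:
            X=w(p,d['at']); print(t,round(d['conf'],2),np.round(X,3),np.round(px(p,X)))
E
```

```text
scene cam [1.34  0.549 0.692]
load 0.51 [0.545 0.237 0.036] [375. 247.]
load 0.47 [ 0.481 -0.183  0.049] [276. 193.]
load_tip 0.61 [ 0.511 -0.468  0.059] [214. 173.]
load_tip 0.4 [ 0.483 -0.19   0.047] [275. 193.]
load_pin 0.47 [ 0.483 -0.189  0.045] [275. 193.]
holder 0.97 [0.549 0.237 0.035] [375. 248.]
holder 0.96 [0.325 0.178 0.029] [388. 210.]
holder 0.83 [ 0.251 -0.207  0.027] [308. 173.]
red_foot 0.97 [ 0.25  -0.208  0.026] [308. 173.]
red_foot 0.77 [0.547 0.237 0.035] [375. 248.]
red_foot 0.59 [0.328 0.177 0.033] [387. 209.]
white_foot 0.91 [0.548 0.236 0.037] [374. 247.]
white_foot 0.87 [0.327 0.173 0.038] [386. 207.]
white_foot 0.61 [ 0.252 -0.208  0.028] [307. 173.]
rack 0.56 [ 0.556 -0.171  0.008] [266. 213.]
spare 0.61 [ 0.579 -0.193  0.051] [255. 203.]
spare 0.34 [ 0.48  -0.182  0.05 ] [277. 192.]
side cam [ 0.463 -0.708  0.794]
load 0.67 [ 0.47  -0.204  0.056] [306. 266.]
load 0.29 [ 0.498 -0.464  0.051] [323. 386.]
load_tip 0.32 [ 0.562 -0.213  0.057] [346. 269.]
load_pin 0.85 [ 0.474 -0.207  0.052] [308. 268.]
holder 0.87 [0.32  0.144 0.031] [254. 173.]
holder 0.86 [ 0.254 -0.276  0.015] [209. 305.]
holder 0.67 [0.523 0.196 0.016] [321. 165.]
red_foot 0.9 [ 0.252 -0.284  0.014] [208. 309.]
red_foot 0.83 [0.314 0.143 0.028] [252. 174.]
red_foot 0.79 [0.523 0.197 0.016] [322. 165.]
white_foot 0.78 [0.527 0.196 0.017] [323. 165.]
white_foot 0.77 [ 0.252 -0.281  0.016] [208. 307.]
white_foot 0.56 [0.318 0.148 0.029] [253. 173.]
rack 0.66 [ 0.523 -0.224  0.011] [329. 284.]
spare 0.74 [ 0.562 -0.214  0.057] [346. 269.]
```

View pics/scene0.png

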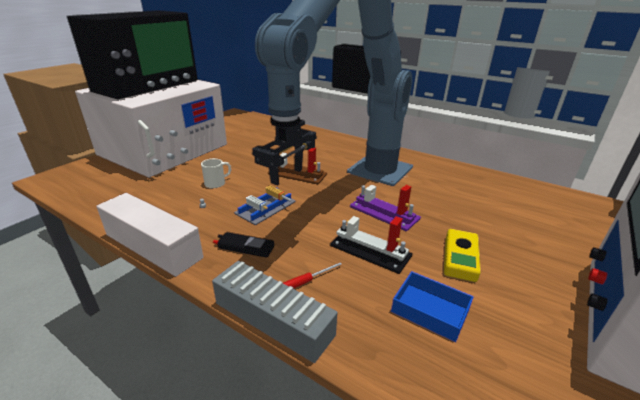

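View pics/side0.png

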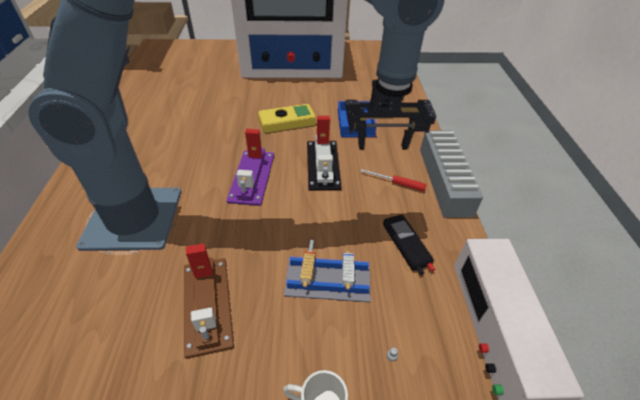

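The black holder is at about (323,160) in the side view, with its red terminal towards +y. The gold load is at (308,267) on the rack with its plunger up-image (+y), and the silver spare is at (348,270).

```bash
python3 - <<'E'
from h import *
s=observe(); print(s['eef_pos'],s['eef_rot'],s['contact_force'])
p=get_image('wrist'); print(w(p,[0,0,0]),np.round(p['R'],2).tolist())
print(p['intrinsics'])
E
```

```text
[ 6.49994128e-01 -3.50958936e-05  2.26198549e-01] [-3.14158013e+00  3.38802428e-05  1.57079644e+00] [-0.71266595 -0.72926827  0.32530141]
[0.6504512  0.08243345 0.38508571] [[1.0, 0.0, -0.0], [0.0, -0.95, 0.32], [-0.0, -0.32, -0.95]]
[[343.49756222   0.         319.16032802]
 [  0.         343.49756222 198.92466495]
 [  0.           0.           1.        ]]
```

>>> send_rows --rows '[{"fingers": 1,"offset": [-0.567,-0.55,0],"turn": [0,0,0]},{"fingers": 1,"offset": [-0.567,-0.55,0],"turn": [0,0,0]},{"fingers": 1,"offset": [-0.567,-0.55,0],"turn": [0,0,0]},{"fingers": 1,"offset": [-0.567,-0.55,0],"turn": [0,0,0]},{"fingers": 1,"offset": [-0.567,-0.55,0],"turn": [0,0,0]},{"fingers": 1,"offset": [-0.567,-0.55,0],"turn": [0,0,0]},{"fingers": 1,"offset": [-0.567,-0.55,0],"turn": [0,0,0]},{"fingers": 1,"offset": [-0.567,-0.55,0],"turn": [0,0,0]},{"fingers": 1,"offset": [-0.567,-0.55,0],"turn": [0,0,0]}]'

```text
clock: 1.7
eef_pos: [0.4858, -0.1694, 0.2265]
eef_rot: [3.14, -0.0, 1.571]
contact_force: [0.1, 1.2, -0.6]
gripper_width: 1.0
grip_force: 0.0
```

```bash
python3 - <<'E'
from h import *
p=get_image('wrist'); cv2.imwrite('pics/w1.png',p['color'][:,:,::-1]); print(observe()['eef_pos'],p['t'])
for t in ['load','load_tip','load_pin','spare','rack']:
    for d in look_for(p,t)[:2]:
        X=w(p,d['at']); print(t,round(d['conf'],2),np.round(X,4),np.round(px(p,X)))
for t in ['load','spare']:
  m=cut_out(p,t)
  if m:
    u=m[0]['mask'].astype(np.uint8); c,_=cv2.findContours(u,0,2); c=max(c,key=cv2.contourArea)
    b=cv2.boxPoints(cv2.minAreaRect(c)); print(t,m[0]['conf'],b.round(),[np.round(ray(p,q,.054)[:2],4).tolist() for q in b])
E
```

```text
[ 0.48608314 -0.16887233  0.22636525] [-0.48605468 -0.20444588  0.3380664 ]
load 0.92 [ 0.476  -0.1844  0.0576] [309. 188.]
load 0.5 [ 0.5664 -0.1991  0.0528] [398. 200.]
load_tip 0.63 [ 0.4813 -0.1354  0.0451] [314. 136.]
load_pin 0.56 [ 0.4758 -0.1834  0.0549] [309. 186.]
spare 0.87 [ 0.5653 -0.2017  0.0519] [396. 202.]
rack 0.87 [ 0.5213 -0.1942  0.0086] [350. 184.]
load 0.6 [[289. 238.]
 [303. 114.]
 [330. 117.]
 [315. 241.]] [[0.454, -0.2402], [0.4714, -0.1134], [0.4959, -0.1162], [0.4815, -0.2438]]
spare 0.66 [[374. 243.]
 [389. 150.]
 [419. 155.]
 [404. 248.]] [[0.544, -0.2463], [0.5538, -0.1467], [0.5838, -0.1515], [0.5768, -0.2521]]
```

View pics/w1.png

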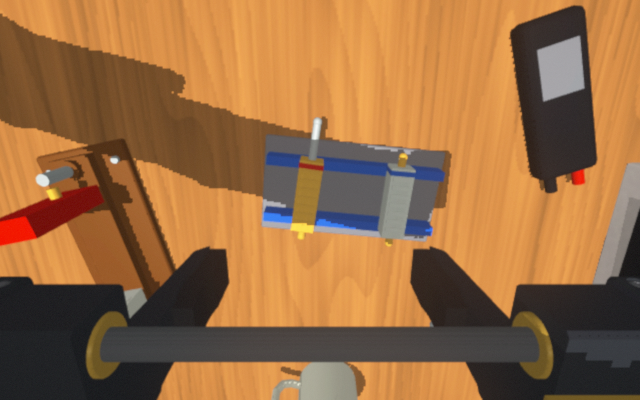

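The load sits at (308,192): plunger tip at (319,119), red band at (312,165), pin end at (301,239). The spare is to its right at (397,202).

```bash
python3 - <<'E'
from h import *
p=get_image('wrist'); a=ray(p,(319,119),.043); b=ray(p,(301,239),.042)
d=a-b; L=np.linalg.norm(d); u=d/L
print(a,b,L,'angle from +y (ccw+)',np.degrees(np.arctan2(-d[0],d[1])),'mid from pin',b+.052*u,'from tip',a-.08*u)
c=p['color']; hsv=cv2.cvtColor(c,cv2.COLOR_RGB2HSV)
m=cv2.inRange(hsv,(15,90,60),(32,255,255)); m[:, :285]=0; m[:,335:]=0; m[:165]=0; m[226:]=0
for v in (170,180,190,200,210,220):
  x=np.flatnonzero((c[v,285:340].astype(int)[:,0]-c[v,285:340].astype(int)[:,2])>30)+285
  print(v,x.min() if len(x) else 0,x.max() if len(x) else 0, ray(p,(x.mean(),v),.054)[:2] if len(x) else 0)
E
```

```text
[ 0.48520403 -0.11903756  0.043     ] [ 0.46558976 -0.24767073  0.042     ] 0.13012383364218943 angle from +y (ccw+) -8.669805615914564 mid from pin [ 0.473428   -0.19626643  0.04239962] from tip [ 0.47314519 -0.1981211   0.0423852 ]
170 299 323 [ 0.47735334 -0.16730316]
180 297 321 [ 0.47529119 -0.17752927]
190 296 320 [ 0.47419625 -0.18795079]
200 295 318 [ 0.47257175 -0.19857518]
210 294 316 [ 0.4709154  -0.20940781]
220 293 315 [ 0.46974466 -0.22045418]
```

>>> send_rows --rows '[{"fingers": 0.5,"offset": [-0.09,-0.04,0.1],"turn": [0,0,0.046]},{"fingers": 0.5,"offset": [-0.09,-0.04,0.2],"turn": [0,0,0.046]},{"fingers": 0.5,"offset": [-0.09,-0.04,0.3],"turn": [0,0,0.046]},{"fingers": 0.5,"offset": [-0.09,-0.04,0.4],"turn": [0,0,0.046]},{"fingers": 0.5,"offset": [-0.09,-0.04,0.5],"turn": [0,0,0.046]},{"fingers": 0.5,"offset": [-0.09,-0.04,0.58],"turn": [0,0,0.046]},{"fingers": 0.5,"offset": [-0.09,-0.04,0.62],"turn": [0,0,0.046]},{"fingers": 0.5,"offset": [-0.09,-0.04,0.65],"turn": [0,0,0.046]},{"fingers": 0.5,"offset": [-0.09,-0.04,0.65],"turn": [0,0,0.046]},{"fingers": 0.5,"offset": [-0.09,-0.04,0.65],"turn": [0,0,0.046]}]'

```text
clock: 2.98
eef_pos: [0.4736, -0.1973, 0.0318]
eef_rot: [3.141, 0.0, 1.426]
contact_force: [0.2, 0.4, 0.4]
gripper_width: 0.498
grip_force: 0.0
```

```bash
python3 - <<'E'
from h import *
p=get_image('wrist'); cv2.imwrite('pics/w2.png',p['color'][:,:,::-1]); s=observe(); print(s['eef_pos'],s['eef_rot'],s['gripper_width'])
E
```

```text
[ 0.47394879 -0.1974939   0.03229264] [3.13973662e+00 3.81303679e-04 1.42618155e+00] 0.4988433974170046
```

View pics/w2.png

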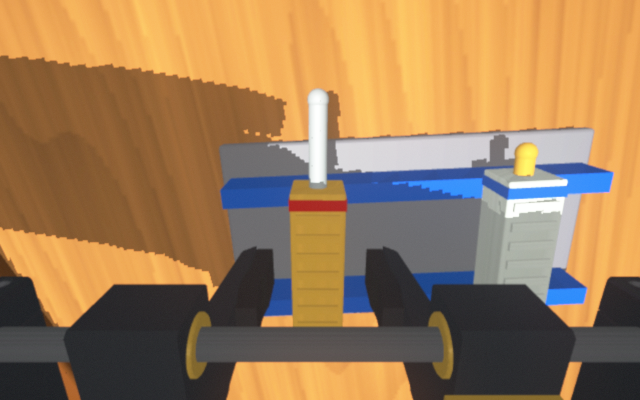

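The load is straight between the fingers, with its tip at (318,93) and its block edges at 291 and 345. I'll close and lift.

>>> send_rows --force 40 --rows '[{"fingers": 0,"offset": [0,0,0],"turn": [0,0,0]},{"fingers": 0,"offset": [0,0,0],"turn": [0,0,0]},{"fingers": 0,"offset": [0,0,0],"turn": [0,0,0]},{"fingers": 0,"offset": [0,0,0],"turn": [0,0,0]},{"fingers": 0,"offset": [0,0,0],"turn": [0,0,0]},{"fingers": 0,"offset": [0,0,0],"turn": [0,0,0]}]'

```text
clock: 3.53
eef_pos: [0.4734, -0.1973, 0.0319]
eef_rot: [3.141, 0.0, 1.426]
contact_force: [-1.6, 1.2, 6.9]
gripper_width: 0.266
grip_force: 40.0
```

>>> send_rows --rows '[{"fingers": 0,"offset": [0,0,-0.05],"turn": [0,0,0]},{"fingers": 0,"offset": [0,0,-0.15],"turn": [0,0,0]},{"fingers": 0,"offset": [0,0,-0.25],"turn": [0,0,0]},{"fingers": 0,"offset": [0,0,-0.35],"turn": [0,0,0]},{"fingers": 0,"offset": [0,0,-0.45],"turn": [0,0,0]},{"fingers": 0,"offset": [0,0,-0.55],"turn": [0,0,0]},{"fingers": 0,"offset": [0,0,-0.65],"turn": [0,0,0]},{"fingers": 0,"offset": [0,0,-0.65],"turn": [0,0,0]}]'

```text
clock: 4.2
eef_pos: [0.476, -0.1983, 0.2317]
eef_rot: [3.132, 0.001, 1.426]
contact_force: [0.9, -0.3, -1.9]
gripper_width: 0.264
grip_force: 40.0
```

```bash
cat >> h.py <<'E'
from scipy.spatial.transform import Rotation as Rn
def tool(): 
    s=observe(); return np.array(s['eef_pos']),Rn.from_euler('xyz',s['eef_rot']).as_matrix()
E
python3 - <<'E'
from h import *
p=get_image('wrist'); P,R=tool(); print(P,observe()['grip_force'],observe()['gripper_width'])
# tip in tool frame: brightest top in plunger columns
c=p['color'].astype(int); sub=c[60:180,290:350]; m=(sub.min(2)>140)&(sub.max(2)-sub.min(2)<25)
ys,xs=np.nonzero(m); print('rows',ys.min()+60,'col',xs[ys<ys.min()+8].mean()+290)
X=ray(p,(xs[ys<ys.min()+8].mean()+290,ys.min()+60),P[2]+.011); print('tip tool',R.T@(X-P))
cv2.imwrite('pics/w3.png',p['color'][:,:,::-1])
# other camera views of the holder
for n in ['scene','side']:
    p=get_image(n); 
    u={'side':(270,80,380,210),'scene':(310,190,430,290)}[n]
    cv2.imwrite(f'pics/{n}1.png',cv2.resize(p['color'][u[1]:u[3],u[0]:u[2],::-1],None,fx=5,fy=5,interpolation=cv2.INTER_CUBIC)[:600,:800])
E
```

```text
[ 0.47473488 -0.19773688  0.22899875] 39.99939322471619 0.26855072377384803
rows 89 col 319.04347826086956
tip tool [ 0.08036369  0.00157822 -0.01106302]
```

>>> send_rows --rows '[{"fingers": 0,"offset": [0.1,0.02,0],"turn": [0,0,-0.02]},{"fingers": 0,"offset": [0.21,0.04,0],"turn": [0,0,-0.046]},{"fingers": 0,"offset": [0.32,0.06,0],"turn": [0,0,-0.046]},{"fingers": 0,"offset": [0.43,0.08,0],"turn": [0,0,-0.046]},{"fingers": 0,"offset": [0.54,0.1,0],"turn": [0,0,-0.046]},{"fingers": 0,"offset": [0.636,0.11,0],"turn": [0,0,-0.046]},{"fingers": 0,"offset": [0.636,0.11,0],"turn": [0,0,-0.046]}]'

```text
clock: 4.93
eef_pos: [0.5331, -0.0054, 0.2242]
eef_rot: [-3.139, -0.004, 1.58]
contact_force: [0.6, 0.9, -1.7]
gripper_width: 0.272
grip_force: 40.0
```

>>> send_rows --rows '[{"fingers": 0,"offset": [0.1,0.03,0],"turn": [0,0,0]},{"fingers": 0,"offset": [0.2,0.06,0],"turn": [0,0,0]},{"fingers": 0,"offset": [0.3,0.09,0],"turn": [0,0,0]},{"fingers": 0,"offset": [0.4,0.12,0],"turn": [0,0,0]},{"fingers": 0,"offset": [0.5,0.15,0],"turn": [0,0,0]},{"fingers": 0,"offset": [0.613,0.2,0],"turn": [0,0,0]},{"fingers": 0,"offset": [0.613,0.2,0],"turn": [0,0,0]},{"fingers": 0,"offset": [0.613,0.2,0],"turn": [0,0,0]}]'

```text
clock: 5.6
eef_pos: [0.5919, 0.1731, 0.2237]
eef_rot: [-3.138, 0.0, 1.575]
contact_force: [0.9, -0.8, -2.4]
gripper_width: 0.263
grip_force: 40.0
```

```bash
python3 - <<'E'
from h import *
p=get_image('wrist'); P,R=tool(); print(P,observe()['eef_rot'],observe()['grip_force'])
cv2.imwrite('pics/w4.png',cv2.resize(p['color'][0:300,90:490,::-1],None,fx=2,fy=2,interpolation=cv2.INTER_CUBIC))
for t in ['holder','red_foot','white_foot']:
    for d in look_for(p,t)[:2]:
        X=w(p,d['at']); print(t,round(d['conf'],2),np.round(X,4),np.round(px(p,X)))
E
```

```text
[0.59192912 0.17067982 0.22394886] [-3.13792511e+00  1.50572219e-03  1.57218845e+00] 39.999210834503174
holder 0.8 [0.3247 0.18   0.033 ] [ 62. 160.]
holder 0.75 [0.5328 0.2433 0.0373] [259.  98.]
red_foot 0.8 [0.3279 0.1752 0.0344] [ 65. 165.]
red_foot 0.75 [ 0.2607 -0.1561  0.0113] [ 83. 392.]
white_foot 0.81 [0.5368 0.2386 0.0466] [262. 103.]
white_foot 0.75 [0.3292 0.1756 0.0294] [ 70. 164.]
```

View pics/w4.png

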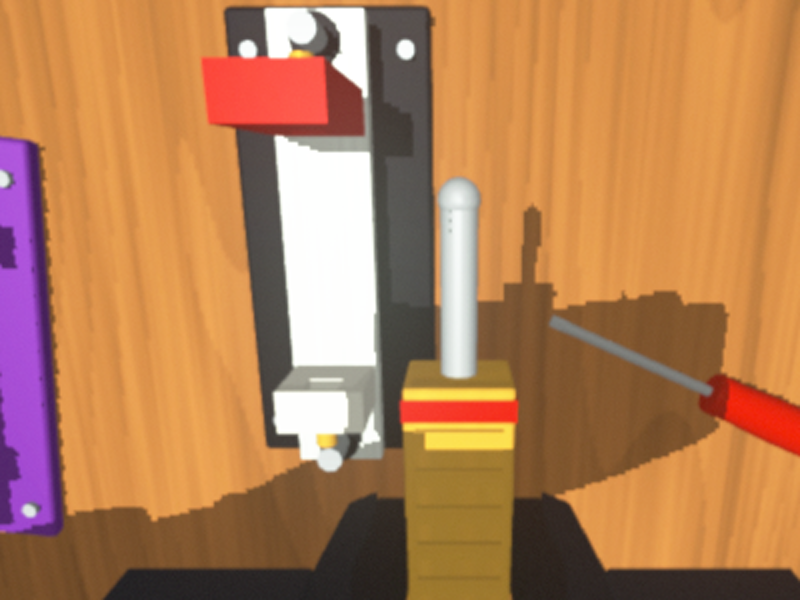

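View pics/scene1.png

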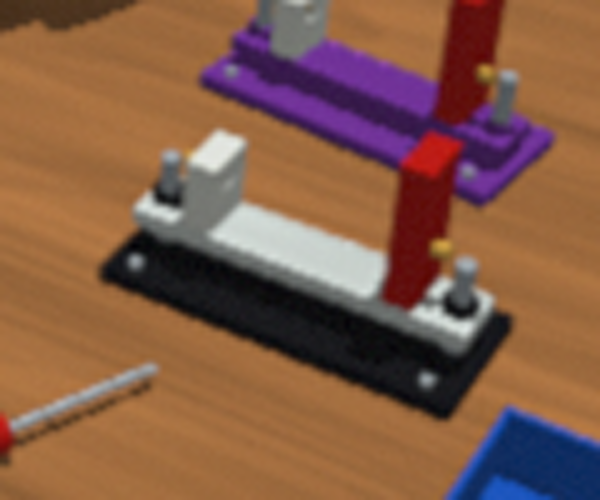

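The wrist crop shows the black holder with its red terminal top at (203..328, 57..124), white terminal top at (275..363, 391..433), and base corners at (226,8), (430,8) and (268,447). The scene crop shows the same corners. I'll fit the holder pose and clamp height to these.

```bash
python3 - <<'E'
from h import *
from scipy.optimize import least_squares
W=get_image('wrist'); S=get_image('scene')
B=[(-50,115,12,0),(50,115,12,0),(-50,-115,12,0),(-20,75,60,1),(20,75,60,1),(20,55,60,1),(-20,55,60,1),(-20,-55,12,1),(20,-55,12,1),(-20,-75,12,1),(20,-75,12,1)]
BW=[(226,8),(430,8),(268,447),(203,58),(325,57),(328,123),(210,124),(275,392),(363,391),(275,433),(363,433)]
C=[(50,115,12,0),(-50,115,12,0),(50,-115,12,0),(-20,55,60,1),(-20,75,60,1),(20,75,60,1),(20,55,60,1),(-20,-75,12,1),(-20,-55,12,1),(20,-55,12,1),(20,-75,12,1)]
CW=[(447,410),(512,317),(100,270),(440,133),(463,143),(430,175),(400,162),(222,130),(246,143),(215,172),(190,158)]
def pt(b,q):
    x,y,z,h=b; c,s=np.cos(q[2]),np.sin(q[2]); x,y=x/1e3,y/1e3
    return [q[0]+c*x-s*y,q[1]+s*x+c*y,z/1e3+h*q[3]]
def f(q,which):
    r=[]
    if which&1: r+=[px(W,pt(b,q))-(np.array(m)/2+[90,0]) for b,m in zip(B,BW)]
    if which&2: r+=[px(S,pt(b,q))-(np.array(m)/5+[310,190]) for b,m in zip(C,CW)]
    return np.concatenate(r)
for k in (1,2,3):
    o=least_squares(f,[.53,.22,0,.075],args=(k,),loss='soft_l1'); print(k,np.round(o.x,4),np.degrees(o.x[2]).round(2)); print(np.round(o.fun,1).tolist() if k<3 else '')
E
```

```text
1 [ 0.5294  0.2106 -0.0027  0.0769] -0.15
[-1.6, -1.4, 0.6, -1.4, -1.4, 0.8, -0.2, -0.1, 0.1, 0.4, 0.5, 0.4, -0.2, -0.1, -0.4, -0.1, -0.2, 0.5, 1.4, 0.0, 0.7, 0.1]
2 [ 0.5284  0.2166 -0.0066  0.0764] -0.38
[0.6, 0.4, 1.1, 0.0, -0.6, -1.2, -2.1, -0.3, 0.1, 0.0, 0.8, 0.4, -0.1, 0.6, -0.6, -0.2, 0.5, -0.7, 0.1, -0.3, -0.8, 0.3]
3 [ 0.5292  0.2108 -0.0026  0.076 ] -0.15
```

>>> send_rows --rows '[{"fingers": 0,"offset": [0,-0.1,0],"turn": [0,0,0.0015]},{"fingers": 0,"offset": [0,-0.21,0.05],"turn": [0,0,0.0015]},{"fingers": 0,"offset": [0,-0.21,0.15],"turn": [0,0,0.0015]},{"fingers": 0,"offset": [0,-0.21,0.25],"turn": [0,0,0.0015]},{"fingers": 0,"offset": [0,-0.21,0.33],"turn": [0,0,0.0015]},{"fingers": 0,"offset": [0,-0.21,0.367],"turn": [0,0,0.0015]},{"fingers": 0,"offset": [0,-0.21,0.367],"turn": [0,0,0.0015]},{"fingers": 0,"offset": [0,-0.21,0.367],"turn": [0,0,0.0015]},{"fingers": 0,"offset": [0,-0.21,0.367],"turn": [0,0,0.0015]}]'

```text
clock: 6.65
eef_pos: [0.5314, 0.1711, 0.1176]
eef_rot: [3.139, -0.001, 1.566]
contact_force: [0.2, 0.2, -1.6]
gripper_width: 0.268
grip_force: 40.0
```

```bash
python3 - <<'E'
from h import *
p=get_image('wrist'); s=observe(); print(s['eef_pos'],s['eef_rot'],s['contact_force'],s['grip_force'])
print(repr(np.asarray(p['R'])),p['t'])
cv2.imwrite('pics/w5.png',cv2.resize(p['color'][0:300,120:520,::-1],None,fx=2,fy=2,interpolation=cv2.INTER_CUBIC))
E
```

```text
[0.53148896 0.17119649 0.11779089] [ 3.13876894e+00 -1.05638449e-03  1.56571914e+00] [-0.16906902 -0.25964251 -1.55139112] 39.999369978904724
array([[ 9.99985210e-01, -5.21784091e-03,  1.53447965e-03],
       [-5.43556378e-03, -9.49066294e-01,  3.15029560e-01],
       [-1.87451204e-04, -3.15033241e-01, -9.49080619e-01]]) [-0.53101034  0.15621904  0.34240505]
```

View pics/w5.png

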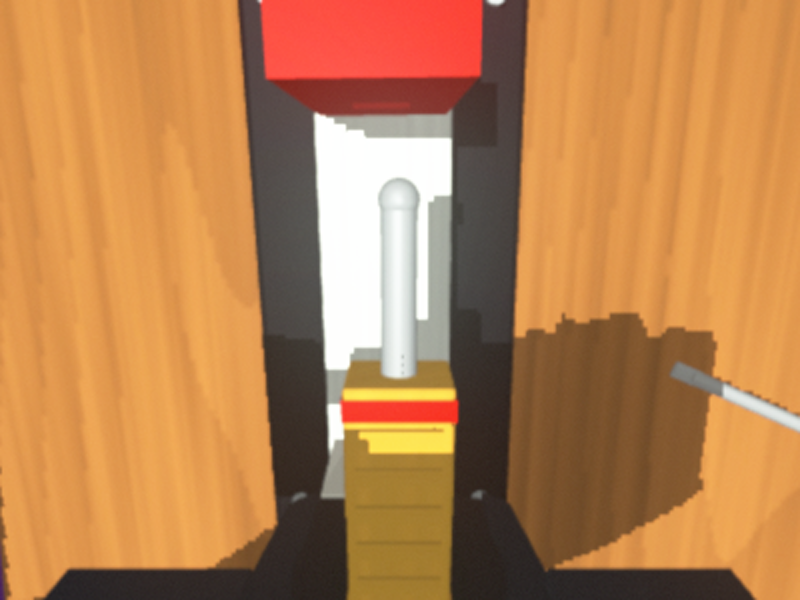

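The plunger tip is at (399,195), the red top inner edge runs from (267,79) to (481,78), and the recess shows at (381,106). The tip is a few mm right of the centre line, so I'll compute the offset.

```bash
python3 - <<'E'
from h import *
from scipy.optimize import least_squares
W=get_image('wrist'); q=lambda x,y:(x/2+120,y/2)
def pt(x,y,z,s): c,n=np.cos(s[2]),np.sin(s[2]); return [s[0]+c*x-n*y,s[1]+n*x+c*y,z]
def f(s):
    r=[]
    for x,m in((-.02,q(267,79)),(.02,q(481,78))): r+=list(px(W,pt(x,.055,s[3]+.06,s))-m)
    r.append(px(W,pt(0,.06,s[3]+.008,s))[0]-q(381,0)[0])
    c,n=np.cos(s[2]),np.sin(s[2])
    for x,a in((-.05,(245,30)),(-.05,(275,490)),(.05,(526,30)),(.05,(508,490))):
        X=ray(W,q(*a),.012)-[s[0],s[1],0]; r.append((c*X[0]+n*X[1]-x)*343/.25)
    return r
o=least_squares(f,[.53,.213,0,.0765],loss='soft_l1'); s=o.x; print(np.round(s,4),np.degrees(s[2]),np.round(o.fun,2))
P,R=tool(); T=ray(W,q(399,180),P[2]+.011); print('TCP',P,'tip',T,'face centre',pt(0,.055,s[3],s),R.T@(T-P))
c,n=np.cos(s[2]),np.sin(s[2]); print('tip local x',c*(T[0]-s[0])+n*(T[1]-s[1]),'TCP local x',c*(P[0]-s[0])+n*(P[1]-s[1]))
print(observe()['eef_rot'])
E
```

```text
[0.5282 0.2147 0.0061 0.0761] 0.35183176745750716 [ 0.21  0.4   0.26 -0.4  -0.34  3.01  0.94 -1.29 -0.44]
TCP [0.53137075 0.17120408 0.11770996] tip [0.53233724 0.25147612 0.12870996] face centre [np.float64(0.5278165065001402), np.float64(0.26967323186325326), np.float64(0.07613005067169885)] [ 0.08028748  0.00059382 -0.0109134 ]
tip local x 0.004408911229120578 TCP local x 0.002949521086821287
[ 3.13887508e+00 -1.05914646e-03  1.56578436e+00]
```

>>> send_rows --rows '[{"fingers": 0,"offset": [0,-0.006,0.03],"turn": [0,0,-0.0017]},{"fingers": 0,"offset": [0,-0.012,0.06],"turn": [0,0,-0.0017]},{"fingers": 0,"offset": [0,-0.012,0.072],"turn": [0,0,-0.0017]},{"fingers": 0,"offset": [0.02,-0.012,0.072],"turn": [0,0,-0.0017]},{"fingers": 0,"offset": [0.04,-0.012,0.072],"turn": [0,0,-0.0017]},{"fingers": 0,"offset": [0.045,-0.012,0.072],"turn": [0,0,-0.0017]},{"fingers": 0,"offset": [0.045,-0.012,0.072],"turn": [0,0,-0.0017]},{"fingers": 0,"offset": [0.045,-0.012,0.072],"turn": [0,0,-0.0017]}]'

```text
clock: 7.42
eef_pos: [0.5268, 0.1848, 0.0947]
eef_rot: [3.141, -0.0, 1.572]
contact_force: [0.1, -0.8, -1.8]
gripper_width: 0.267
grip_force: 40.0
```

>>> send_rows --rows '[{"fingers": 0,"offset": [0.006,0,0],"turn": [0,0,0]},{"fingers": 0,"offset": [0.012,0,0],"turn": [0,0,0]},{"fingers": 0,"offset": [0.018,0,0],"turn": [0,0,0]},{"fingers": 0,"offset": [0.024,0,0],"turn": [0,0,0]},{"fingers": 0,"offset": [0.03,0,0],"turn": [0,0,0]},{"fingers": 0,"offset": [0.036,0,0],"turn": [0,0,0]},{"fingers": 0,"offset": [0.042,0,0],"turn": [0,0,0]},{"fingers": 0,"offset": [0.042,0,0],"turn": [0,0,0]},{"fingers": 0,"offset": [0.042,0,0],"turn": [0,0,0]}]'

```text
clock: 8.17
eef_pos: [0.5266, 0.1969, 0.0945]
eef_rot: [3.141, 0.0, 1.571]
contact_force: [0.0, -3.2, -0.8]
gripper_width: 0.259
grip_force: 40.0
```

>>> send_rows --rows '[{"fingers": 0,"offset": [0.007,0.002,0],"turn": [0,0,0]},{"fingers": 0,"offset": [0.014,0.003,0],"turn": [0,0,0]},{"fingers": 0,"offset": [0.021,0.003,0],"turn": [0,0,0]},{"fingers": 0,"offset": [0.028,0.003,0],"turn": [0,0,0]},{"fingers": 0,"offset": [0.035,0.003,0],"turn": [0,0,0]},{"fingers": 0,"offset": [0.042,0.003,0],"turn": [0,0,0]},{"fingers": 0,"offset": [0.049,0.003,0],"turn": [0,0,0]},{"fingers": 0,"offset": [0.056,0.003,0],"turn": [0,0,0]},{"fingers": 0,"offset": [0.056,0.003,0],"turn": [0,0,0]},{"fingers": 0,"offset": [0.056,0.003,0],"turn": [0,0,0]}]'

```text
clock: 9.0
eef_pos: [0.5269, 0.2125, 0.0942]
eef_rot: [-3.14, 0.002, 1.571]
contact_force: [-0.1, -6.5, 0.7]
gripper_width: 0.267
grip_force: 40.0
```

```bash
python3 - <<'E'
from h import *
p=get_image('wrist'); s=observe(); print(s['eef_pos'],s['eef_rot'],s['contact_force'],s['grip_force'])
a=p['color'][0:240,200:440,::-1]
q=get_image('scene')['color'][190:270,310:430,::-1]
z=lambda i,h:cv2.resize(i,(int(i.shape[1]*h/i.shape[0]),h),interpolation=cv2.INTER_CUBIC)
cv2.imwrite('pics/c6.png',np.hstack([z(a,320),z(q,320)]))
E
```

```text
[0.52686543 0.21243237 0.09420025] [-3.13994391e+00  2.11798039e-03  1.57105996e+00] [-1.58360994 -6.2093275   0.00944906] 40.00263869762421
```

View pics/c6.png

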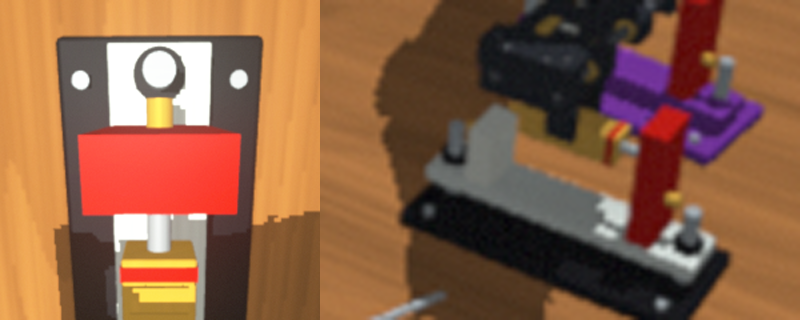

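The plunger is against the red face, centred at column 159 with the red terminal centre also at 159. The red top inner edge is at row 214 and the block's front top edge at row 258, so I can measure the gap.

```bash
python3 - <<'E'
from h import *
W=get_image('wrist'); P,R=tool(); k=240/320
c=W['color'].astype(int)
print([ (v,c[v,319].tolist()) for v in range(155,206,1)])
for H in (.074,.076,.078):
    f=ray(W,(319,214*k),H+.06)[1]; b=ray(W,(319,258*k),P[2]+.023)[1]; print(H,f,b,'d',.042-(f-b), P)
E
```

```text
[(155, [253, 69, 54]), (156, [253, 68, 54]), (157, [252, 66, 52]), (158, [253, 67, 54]), (159, [252, 76, 64]), (160, [250, 141, 132]), (161, [247, 227, 223]), (162, [246, 246, 244]), (163, [246, 247, 246]), (164, [246, 247, 245]), (165, [246, 247, 245]), (166, [245, 247, 245]), (167, [245, 247, 245]), (168, [245, 247, 245]), (169, [245, 246, 245]), (170, [245, 246, 245]), (171, [245, 246, 244]), (172, [245, 246, 244]), (173, [244, 246, 244]), (174, [244, 246, 244]), (175, [244, 246, 244]), (176, [244, 246, 244]), (177, [244, 246, 244]), (178, [243, 245, 243]), (179, [244, 246, 243]), (180, [243, 245, 243]), (181, [244, 246, 243]), (182, [243, 245, 243]), (183, [243, 245, 243]), (184, [243, 245, 243]), (185, [242, 244, 242]), (186, [243, 245, 242]), (187, [242, 244, 241]), (188, [234, 234, 225]), (189, [203, 185, 155]), (190, [171, 132, 72]), (191, [168, 125, 56]), (192, [167, 124, 57]), (193, [171, 129, 57]), (194, [212, 159, 64]), (195, [245, 202, 76]), (196, [253, 226, 86]), (197, [254, 232, 87]), (198, [254, 233, 89]), (199, [254, 229, 86]), (200, [251, 180, 72]), (201, [249, 94, 49]), (202, [250, 57, 38]), (203, [250, 57, 39]), (204, [250, 54, 37]), (205, [250, 55, 40])]
0.074 0.2695900544327506 0.2520774274496173 d 0.02448737301686673 [0.52692013 0.21240663 0.09422313]
0.076 0.27002058692320724 0.2520774274496173 d 0.02405684052641007 [0.52692013 0.21240663 0.09422313]
0.078 0.27045111941366395 0.2520774274496173 d 0.023626308035953357 [0.52692013 0.21240663 0.09422313]
```

>>> send_rows --rows '[{"fingers": 0,"offset": [0.004,0,0],"turn": [0,0,0]},{"fingers": 0,"offset": [0.007,0,0],"turn": [0,0,0]},{"fingers": 0,"offset": [0.007,0,0.006],"turn": [0,0,0]},{"fingers": 0,"offset": [0.007,0,0.012],"turn": [0,0,0]},{"fingers": 0,"offset": [0.007,0,0.018],"turn": [0,0,0]},{"fingers": 0,"offset": [0.007,0,0.024],"turn": [0,0,0]},{"fingers": 0,"offset": [0.007,0,0.03],"turn": [0,0,0]},{"fingers": 0,"offset": [0.007,0,0.036],"turn": [0,0,0]},{"fingers": 0,"offset": [0.007,0,0.04],"turn": [0,0,0]},{"fingers": 0,"offset": [0.007,0,0.04],"turn": [0,0,0]}]'

```text
clock: 9.98
eef_pos: [0.5281, 0.2146, 0.0828]
eef_rot: [3.141, 0.001, 1.57]
contact_force: [0.8, -6.6, 3.1]
gripper_width: 0.264
grip_force: 40.0
```

>>> send_rows --rows '[{"fingers": 0,"offset": [0,0,0.003],"turn": [0,0,0]},{"fingers": 0,"offset": [0,0,0.006],"turn": [0,0,0]},{"fingers": 0,"offset": [0,0,0.009],"turn": [0,0,0]},{"fingers": 0,"offset": [0,0,0.012],"turn": [0,0,0]},{"fingers": 0,"offset": [0,0,0.015],"turn": [0,0,0]},{"fingers": 0,"offset": [0,0,0.015],"turn": [0,0,0]}]'

```text
clock: 10.48
eef_pos: [0.5282, 0.2146, 0.0784]
eef_rot: [3.141, 0.001, 1.57]
contact_force: [1.3, -8.0, 3.1]
gripper_width: 0.268
grip_force: 40.0
```

>>> send_rows --rows '[{"fingers": 0,"offset": [0,0,0.004],"turn": [0,0,0]},{"fingers": 0,"offset": [0,0,0.008],"turn": [0,0,0]},{"fingers": 0,"offset": [0,0,0.012],"turn": [0,0,0]},{"fingers": 0,"offset": [0,0,0.016],"turn": [0,0,0]},{"fingers": 0,"offset": [0,0,0.02],"turn": [0,0,0]},{"fingers": 0,"offset": [0,0,0.02],"turn": [0,0,0]}]'

```text
clock: 10.98
eef_pos: [0.5272, 0.2148, 0.0714]
eef_rot: [-3.141, 0.002, 1.571]
contact_force: [0.6, -4.8, -5.8]
gripper_width: 0.265
grip_force: 40.0
```

>>> send_rows --rows '[{"fingers": 0,"offset": [0,0,0.004],"turn": [0,0,0]},{"fingers": 0,"offset": [0,0,0.008],"turn": [0,0,0]},{"fingers": 0,"offset": [0,0,0.012],"turn": [0,0,0]},{"fingers": 0,"offset": [0,0,0.016],"turn": [0,0,0]},{"fingers": 0,"offset": [0,0,0.016],"turn": [0,0,0]},{"fingers": 0,"offset": [0,0,0.016],"turn": [0,0,0]}]'

```text
clock: 11.48
eef_pos: [0.5274, 0.2156, 0.0674]
eef_rot: [-3.141, 0.001, 1.571]
contact_force: [-0.7, -5.9, 1.6]
gripper_width: 0.261
grip_force: 40.0
```

>>> send_rows --rows '[{"fingers": 0,"offset": [-0.005,0,0.003],"turn": [0,0,0]},{"fingers": 0,"offset": [-0.01,0,0.005],"turn": [0,0,0]},{"fingers": 0,"offset": [-0.015,0,0.005],"turn": [0,0,0]},{"fingers": 0,"offset": [-0.02,0,0.005],"turn": [0,0,0]},{"fingers": 0,"offset": [-0.025,0,0.005],"turn": [0,0,0]},{"fingers": 0,"offset": [-0.025,0,0.005],"turn": [0,0,0]}]'

```text
clock: 11.98
eef_pos: [0.5276, 0.2082, 0.0658]
eef_rot: [3.141, -0.0, 1.571]
contact_force: [0.1, -3.1, 0.5]
gripper_width: 0.267
grip_force: 40.0
```

>>> send_rows --rows '[{"fingers": 0,"offset": [-0.004,0,0],"turn": [0,0,0]},{"fingers": 0,"offset": [-0.008,0,0],"turn": [0,0,0]},{"fingers": 0,"offset": [-0.012,0,0],"turn": [0,0,0]},{"fingers": 0,"offset": [-0.015,0,0],"turn": [0,0,0]},{"fingers": 0,"offset": [-0.015,0,0],"turn": [0,0,0]}]'

```text
clock: 12.4
eef_pos: [0.5276, 0.2037, 0.0657]
eef_rot: [3.141, 0.0, 1.571]
contact_force: [0.1, -2.1, 0.5]
gripper_width: 0.269
grip_force: 40.0
```

>>> send_rows --rows '[{"fingers": 0,"offset": [-0.003,0,0],"turn": [0,0,0]},{"fingers": 0,"offset": [-0.006,0,0],"turn": [0,0,0]},{"fingers": 0,"offset": [-0.006,0,0],"turn": [0,0,0]},{"fingers": 0,"offset": [-0.006,0,0],"turn": [0,0,0]}]'

```text
clock: 12.73
eef_pos: [0.5275, 0.2026, 0.0657]
eef_rot: [3.141, -0.001, 1.572]
contact_force: [1.0, -1.3, -1.2]
gripper_width: 0.269
grip_force: 40.0
```

>>> send_rows --force 5 --rows '[{"fingers": 0,"offset": [0,0,0],"turn": [0,0,0]},{"fingers": 0,"offset": [0,0,0],"turn": [0,0,0]},{"fingers": 0,"offset": [0,0,0],"turn": [0,0,0]},{"fingers": 0.35,"offset": [0,0,0],"turn": [0,0,0]},{"fingers": 0.5,"offset": [0,0,0],"turn": [0,0,0]},{"fingers": 0.5,"offset": [0,0,0],"turn": [0,0,0]},{"fingers": 0.5,"offset": [0,0,0],"turn": [0,0,0]},{"fingers": 0.5,"offset": [0,0,0],"turn": [0,0,0]}]'

```text
clock: 13.4
eef_pos: [0.5274, 0.2022, 0.0657]
eef_rot: [3.142, -0.0, 1.572]
contact_force: [0.2, 0.2, 0.5]
gripper_width: 0.501
grip_force: 0.0
```

>>> send_rows --rows '[{"fingers": 0.5,"offset": [0,0,-0.05],"turn": [0,0,0]},{"fingers": 0.5,"offset": [0,0,-0.12],"turn": [0,0,0]},{"fingers": 0.5,"offset": [0,0,-0.2],"turn": [0,0,0]},{"fingers": 0.5,"offset": [0,0,-0.3],"turn": [0,0,0]},{"fingers": 0.5,"offset": [0,0,-0.4],"turn": [0,0,0]},{"fingers": 0.5,"offset": [0,0,-0.4],"turn": [0,0,0]},{"fingers": 0.5,"offset": [0,0,-0.4],"turn": [0,0,0]}]'

```text
clock: 13.98
eef_pos: [0.5286, 0.2026, 0.1875]
eef_rot: [3.138, -0.002, 1.571]
contact_force: [-0.7, 0.2, -0.4]
gripper_width: 0.5
grip_force: 0.0
```

```bash
python3 - <<'E'
from h import *
a=get_image('wrist')['color'][0:240,200:440,::-1]; s=observe(); print(s['eef_pos'],s['contact_force'],s['gripper_width'])
q=get_image('scene')['color'][190:270,310:430,::-1]
z=lambda i,h:cv2.resize(i,(int(i.shape[1]*h/i.shape[0]),h),interpolation=cv2.INTER_CUBIC)
cv2.imwrite('pics/c7.png',np.hstack([z(a,320),z(q,320)]))
E
```

```text
[0.52752395 0.20209513 0.18589407] [-0.09594842  0.59642721 -1.31905068] 0.5000164466580097
```

View pics/c7.png

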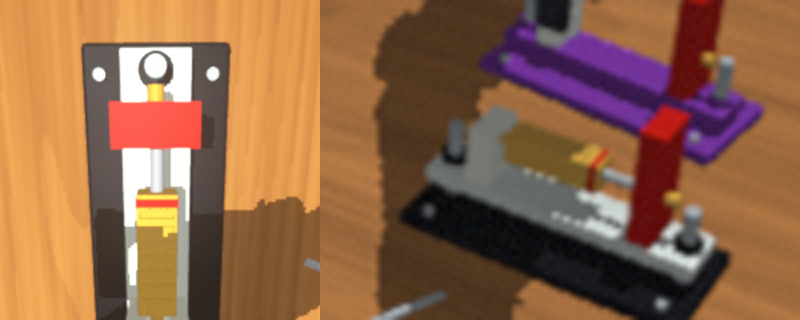

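The resistor sits level and square between the terminals, with the plunger in the red one (column 157). I'll check the seating depth.

```bash
python3 - <<'E'
from h import *
W=get_image('wrist'); c=W['color']; k=.75
H=.0755
u=200+157*k
col=c[:,int(round(u))].astype(int)
print([(v,col[v].tolist()) for v in list(range(105,116))+list(range(136,152))])
f=ray(W,(u,148.5*k),H+.06)[1]; print('face y',f)
for v in (192,194,196): print(v,(f-ray(W,(u,v*k),H+.01)[1]))
cv2.imwrite('pics/c8.png',cv2.resize(c[90:290,240:400,::-1],None,fx=3,fy=3,interpolation=cv2.INTER_CUBIC))
E
```

```text
[(105, [254, 97, 83]), (106, [254, 96, 84]), (107, [254, 95, 83]), (108, [254, 95, 83]), (109, [254, 116, 107]), (110, [250, 211, 205]), (111, [241, 241, 239]), (112, [240, 243, 241]), (113, [239, 243, 241]), (114, [240, 243, 240]), (115, [239, 243, 241]), (136, [238, 242, 239]), (137, [238, 242, 239]), (138, [238, 242, 239]), (139, [238, 242, 239]), (140, [238, 242, 239]), (141, [238, 242, 239]), (142, [235, 239, 235]), (143, [212, 202, 180]), (144, [189, 153, 92]), (145, [243, 203, 88]), (146, [254, 237, 100]), (147, [255, 240, 101]), (148, [254, 201, 87]), (149, [253, 115, 70]), (150, [253, 84, 67]), (151, [253, 81, 66])]
face y 0.26921441118541467
192 0.027476623435964576
194 0.028607788181837485
196 0.029742089898412094
```

View pics/c8.png

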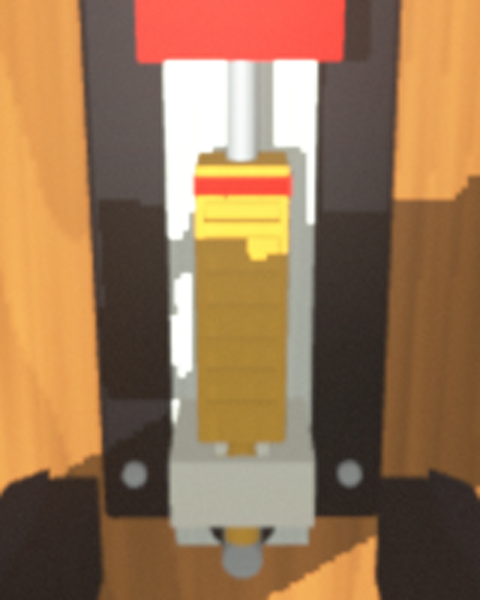

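The gap from block front to red face is about 28 mm, which matches the fully seated value. The picture shows the block at (243,300) square in the holder and the pin entering the white recess at (243,448). I'm handing in.

```bash
python3 -c "
from station import *
print(sign_off())"
```

```text
the job is handed in; nothing more can be done
None
```

The gold load resistor is fitted in the black holder and released, and the job is handed in at about 14 s; the last pictures show plunger and pin seated in both recesses, with no verdict returned.

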